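Hook a tongued printing jig into the jig bed and lock it flat

ROBOT

A 6-joint arm with a two-finger parallel gripper is mounted at the origin on the work surface. World frame = base frame: x ahead of the robot, y to its left, z up, the work surface at z = 0. Lengths are in mm, angles in rad, forces in N, time in s.
With the tool pointing down it reaches from about 275 to 725 mm from the base axis. Payload 5.6 kg.
Tool frame: the origin (TCP) lies midway between the tips of the shut fingers; the grasp point (between the pads) lies 19 mm behind it; y points along the fingers, z is the direction in which the jaws open and shut, and the axes are right-handed (so a half turn about y gives the same grasp; the last joint's range is limited). The gripper opens to 85 mm and grips with 20 to 120 N. Pads are 22 mm wide; open, the fingers measure 114 mm over their backs; the gripper's body (76 mm by 85 mm) begins 54 mm behind the grasp point. The pads swing forward as they close: fully open they stand 13 mm farther back than shut.
Start: joints at [1.468, 0.255, 0.108, 0, -1.424, -0.285], TCP at [207.957, 509.163, 231.283] pointing down, gripper open.
Joint ranges: [-2.95, 2.95], [-1.21, 1.97], [-1.09, 1.5], [-2.87, 1.71], [-2.94, -0.07], [-3.05, 3.05]. Speed limits (rad/s): [2.57, 2.57, 3.14, 3.14, 3.14, 3.14].

INTERFACE

Orientations are given as a unit quaternion [x, y, z, w].
In Python, from cell import arm, snapshot gives the robot as it stands. The module is installed in compiled form; this text tells all that it offers.
- The arm moves only by the tool apply_moves, never from a script. Its argument "targets" is a list of rows, each a list of 7 numbers: the shift along the world's x, y, z in m, then the turn, a rotation vector about the world's x, y, z in rad, then the finger opening in m, from 0 to 0.0854. A call has 1 to 10 rows; each row shifts and turns the commanded pose from where the row before left it; what a row does not reach is not made up. A row lasts 1/12 s, in which the tool goes at most 41.7 mm and 7.16 degrees, less where a joint would pass 70% of its speed; a pose out of reach is approached as far as the arm can. A call with a gripper value outside its range is refused whole. The fingers move at their own pace and stop on an object; "grip_force" is the grip in N (left out, the last holds). Time passes only in rows, so rows that do not move let the fingers close. It gives the time, the measured TCP pose, the force and the opening at its end, in the units of the state.
- arm.observe(): the state, without advancing time (a new reading comes with each control period).
- snapshot(name): name is "scene" or "top" or "wrist"; returns a dict with "pixels" (384x512x3 uint8, blue, green, red), "range_z" (384x512 float32, mm along the optical axis (not along the pixel's ray), 0 where there is no reading), "fx", "fy", "cx", "cy" (pixels), "extrinsics" (4x4, takes a point from world to camera coordinates). Camera axes: x right, y down, z forward; pixel columns grow to the right and rows downward; lengths in mm; the calibration is good to about 2 mm. A picture is of the moment at which its call begins.
- arm.job_done(): hands the job in, once; it reports no verdict.
The state is a dict: "t": time; "joint_pos": joint angles; "joint_vel": joint speeds; "tau": joint torques, N m; "ee_pos": TCP position; "tcp_rot": TCP orientation; "wrist_force": force on the tool from outside, world axes, zero at the start; "moment": the same for the moment, N m; "grip_width": finger opening in mm.
Only numpy, scipy, OpenCV 4.12 (cv2) and the standard library are available. Lean on these libraries where they do the work, as an engineer would, in place of code of your own. Each camera call takes 0.05 s, during which the arm holds its last target.

TASK

Fit the tongued printing jig onto the blue jig bed: lift it off the plywood pallet, angle its red tongue in under the steel lip of the bed's groove, then keep it pushed into the groove while you lower the other edge until the jig lies flat and locked under the sprung roller catch. Work gently by feel, do not force it or let it drop, let go of it at the end, and leave everything else on the bench where it is.

Things in the scene. Friction and masses are not known exactly. Their poses are not given: they have to be found in the camera images.
- jig_mid (a point): Centre of the loose jig (0.25-0.42 kg): a white board 130 (x) x 110 (y) x 14 mm, with a wooden block 40 x 40 x 34 on the middle of its top to grip it by. Point on the block's axis, 24 above the underside (whole height 48). x runs from the tongue edge to the plain edge, z up out of the top. Steel strips 4 high lie on the top at y = +-47.5 to 52.5. Starts flat on the pallet.
- jig_tongue (a point): Middle of the tip of the jig's red tongue: 75 mm along -x from the block's axis, 3 above the underside; same axes. The tongue is 10 long (x), 100 wide, 6 thick, flush with the underside. Tilted, the shoulder above it meets the lip with only 6-7 of tongue in, so push on as it is lowered. Above about 22 degrees of tilt it cannot enter.
- bed_ref (a point): On the fixed blue base (240 x 170 mm) of the bed, level with its aluminium top surface, 40 above the bench. x points from the groove (robot's side) to the catch, z up. The aluminium top, with rail, stops, cheeks and catch, is a slide left clamped up to 12 mm either way along x from this reference: find it by feel. Home: jig flat, shoulder on the lip, block's axis over the middle of the top.
- bed_groove (a point): Nominal foot of the lip's edge, at top-surface height, 65 mm along -x from bed_ref; the true edge is up to 12 off along x (see bed_ref). Steel rail 130 wide (y); lip underside 9.5, lip top 15.5 above the surface; groove 11 deep under the lip, its floor is the top surface. Axes as bed_ref. Delicate: the jig must not press the bed with over 25 N in all.
- bed_stops (a point): Nominal middle of the faces of the two far stops, 67 mm along +x from bed_ref, up to 12 off along x with the slide. Stops 10 high, at y = +-28 to 54; the homed jig clears them by 2, a jig not pushed home lands on them. Yellow side cheeks 8 high, inner faces at y = +-58, x = -15 to 55 from the top's middle: 3 free each side.
- catch (a joint): Travel of the red roller catch (between the stops), m: 0 sprung forward to the groove, up to 0.008 pushed back. Roller 12 mm diameter along y, axis 18.5 above the surface, reaches 5.5 in front of the stop faces; block 26.5 high. 450 N/m, 1.8 N preload. A homed jig's plain edge needs about 6 N downward to pass (jams if not homed); then it rides over the top edge and reads under 0.002.
- pallet: Fixed plywood pallet on the bench, 200 x 170 x 12 mm, on which the jig starts; origin at the centre of its underside.
- ink_can: Red ink can, 76 mm in diameter, 85 mm tall; leave alone. Origin at the centre of its underside.
- thinner: White bottle with blue cap, 60 mm in diameter, 150 mm tall; leave alone. Origin at the centre of its underside.
- print_pad: Brown domed print pad, 72 mm in diameter, 48 mm tall; leave alone. Origin at the centre of its underside.
- tape: Yellow roll of tape lying flat, 90 mm in diameter, 24 mm tall; leave alone. Origin at the centre of its underside.
- driver: Orange screwdriver lying on the bench, about 200 mm long; leave alone.
- spatula: Blue-handled ink spatula lying on the bench, about 250 mm long; leave alone.
- parts_tin: Grey parts tin with caps in it, 120 x 90 x 40 mm; leave alone. Origin at the centre of its underside.
Not all that is in view belongs to the job. What is meant by the part that bears jig_mid is not yellow, and is the larger of those in its own colour.

How it is judged (in metres and radians):
On the way, in this order (a step that is already met when the one before it is completed fails the run):
1. the jig is lifted clear of the pallet (z of jig_mid in the frame of pallet above 0.056 m), for 0.1 s.
2. the jig is held at an angle with its tongue at the bottom of the groove's mouth and in under the lip (angle between jig_mid's own z axis and vertical between 0.08 and 0.5 rad and x of jig_tongue in the frame of bed_ref between -0.091 and -0.0585 m and z of jig_tongue in the frame of bed_ref below 0.009 m and y of jig_tongue in the frame of bed_ref between -0.008 and 0.008 m), for 0.1 s.
At the end, for the whole second after the job is handed in: Jig flat on the bed (underside within 1.8 mm of the surface, tilt < 0.025 rad), middle within 14.5 mm (x) and 6 mm (y) of the reference, turned < 0.06 rad, tongue in the groove, catch sprung over its edge (< 0.0028 m), at rest (z of jig_mid in the frame of bed_ref between 0.022 and 0.0258 m and angle between jig_mid's own z axis and vertical below 0.025 rad and x of jig_mid in the frame of bed_ref between -0.0145 and 0.0145 m and y of jig_mid in the frame of bed_ref between -0.006 and 0.006 m and angle between the x axis of jig_mid and the x axis of bed_ref, either way round below 0.06 rad and value of joint catch below 0.0028 m and linear speed of jig below 0.01 m/s); the robot touches nothing.
It fails at once if the jig is pressed, knocked or dropped onto the bed or its catch with more than 25 N (contact force between jig and bed above 25 N).
It fails at once if the gripper or arm knocks the bed with more than 20 N (contact force between the arm and bed above 20 N).
It fails at once if something else on the bench is displaced by more than 20 mm (distance of any of ink_can, thinner, print_pad, tape, driver, spatula, parts_tin from where it was at the start of the episode above 0.02 m).
It also fails if it takes over 58 s, if anything falls off the work surface, if the arm or the gripper's body presses on something with over 40 N, if the wrist force passes 120 N, or if a joint passes its speed limit or range.

## Working session

There is one attempt and no reset: what is moved stays moved. The work goes in short steps, Python scripts to look and compute and a tool call to move; the robot and the scene stay as the last step left them, time stands still between calls to the robot, and variables do not carry over. Pictures are saved under pics/ and viewed, and the job is handed in when it is done.

Besides the shell and the picture viewer there is one more tool, called after "Call:" as name(argument=value, ...), one argument or row to a line, values as JSON. apply_moves: Moves the arm, as the interface text tells. Its arguments: {"type":"object","properties":{"targets":{"type":"array","items":{"type":"array","items":{"type":"number"}}},"grip_force":{"type":"number"}},"required":["targets"]}

```bash
mkdir -p pics; ls
cat > h.py <<'E'
import numpy as np, cv2
from cell import arm, snapshot
def grab(n,fn):
    s=snapshot(n); cv2.imwrite(f'pics/{fn}.png',s['pixels']); np.savez(f'{fn}.npz',**{k:s[k] for k in s}); return s
def world(s,u,v):
    z=s['range_z'][v,u]; p=np.array([(u-s['cx'])/s['fx']*z,(v-s['cy'])/s['fy']*z,z,1.]); return np.linalg.inv(s['extrinsics'])@p
def cloud(s):
    v,u=np.mgrid[0:384,0:512]; z=s['range_z']; P=np.stack([(u-s['cx'])/s['fx']*z,(v-s['cy'])/s['fy']*z,z,np.ones_like(z)],-1)
    return (P@np.linalg.inv(s['extrinsics']).T)[...,:3]
E
python3 - <<'E'
from h import *
print(arm.observe())
for n in('scene','top','wrist'):
    s=grab(n,n+'0'); print(n,s['fx'],s['extrinsics'])
E
```

```text
pics
{'t': 0.0, 'joint_pos': array([ 1.46758903e+00,  2.55700703e-01,  1.06962687e-01, -4.55442825e-04,
       -1.42388507e+00, -2.84578490e-01]), 'joint_vel': array([-0.000993  , -0.00173573,  0.0006299 , -0.00010906,  0.00099131,
       -0.0019904 ]), 'tau': array([ 1.50989476e-03, -3.86632383e+01,  2.37944144e+01,  5.36537021e+00,
       -6.11401862e-03, -2.21362257e-06]), 'ee_pos': array([207.75107846, 508.70354856, 230.40658558]), 'tcp_rot': array([-0.13616863, -0.69319422,  0.69450947,  0.13636887]), 'wrist_force': array([ 0.45186416, -0.24580717, -0.23864651]), 'moment': array([-0.00988028, -0.04548676,  0.02442819]), 'grip_width': 84.99646338475989}
scene 442.46971763603733 [[ 3.73178378e-01  9.27647083e-01  1.44495139e-02 -2.12332129e+02]
 [ 7.79060216e-01 -3.04870828e-01 -5.47831140e-01 -4.02270143e+02]
 [-5.03788724e-01  2.15695778e-01 -8.36464138e-01  1.85145165e+03]
 [ 0.00000000e+00  0.00000000e+00  0.00000000e+00  1.00000000e+00]]
top 494.70687304078257 [[ 1.41841811e-02 -9.99898366e-01 -1.43749102e-03 -1.43018911e+01]
 [-9.96298932e-01 -1.40112000e-02 -8.48063913e-02  5.47730798e+02]
 [ 8.47776311e-02  2.63507998e-03 -9.96396412e-01  1.40790885e+03]
 [ 0.00000000e+00  0.00000000e+00  0.00000000e+00  1.00000000e+00]]
wrist 296.7938731693929 [[-3.77493977e-01 -9.26007067e-01  3.03458772e-03  5.48977429e+02]
 [-8.88249085e-01  3.63024049e-01  2.81473095e-01 -3.70549206e+01]
 [-2.61747703e-01  1.03558928e-01 -9.59564322e-01  3.79892491e+02]
 [ 0.00000000e+00  0.00000000e+00  0.00000000e+00  1.00000000e+00]]
```

View pics/scene0.png

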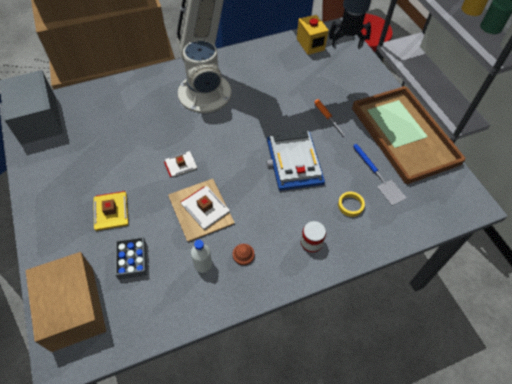

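View pics/top0.png

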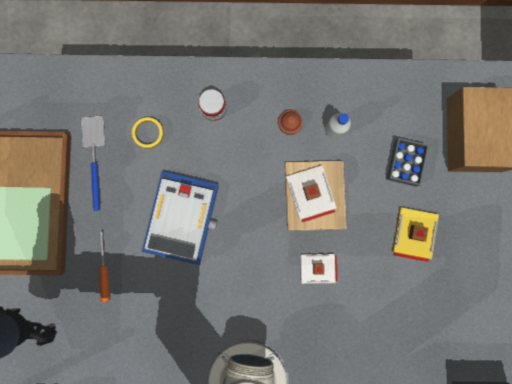

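View pics/wrist0.png

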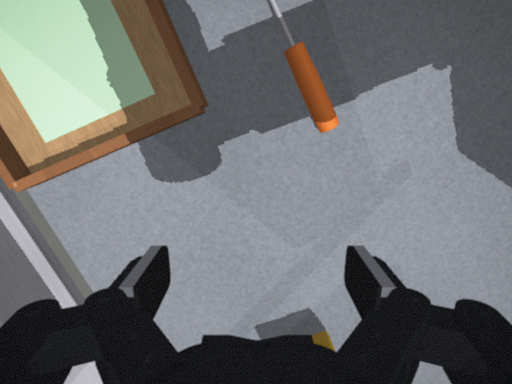

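Candidates in top view: the white jig on the pallet (311,192), the yellow jig (416,234) and the small white jig (319,268). The one on the pallet fits, since it is white and the larger of the two white ones. I'll confirm it in an enlarged crop.

Run:
```python
import cv2,numpy as np
im=cv2.imread('pics/top0.png')
a=cv2.resize(im[150:290,270:360],None,fx=4,fy=4,interpolation=cv2.INTER_CUBIC)
b=cv2.resize(im[160:275,135:225],None,fx=4,fy=4,interpolation=cv2.INTER_CUBIC)
h=560
c=np.zeros((h,730,3),np.uint8); c[:a.shape[0],:360]=a; c[:b.shape[0],365:725]=b
cv2.imwrite('pics/crop0.png',c)
```

```text
(no output)
```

View pics/crop0.png

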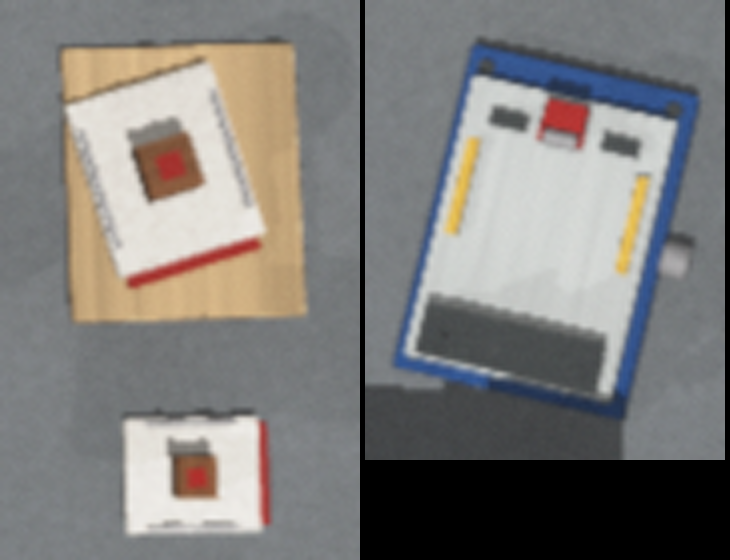

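The crop confirms it: the large white jig is on the pallet with its red tongue towards the robot, and the small white one is a decoy. On the bed, the dark lip rail is nearest the robot and the red catch is at the far end. Next I measure both.

```bash
cat >> h.py <<'E'
def rect(P):
    r=cv2.minAreaRect(P[:,:2].astype(np.float32)); return r
class L(dict): pass
def load(fn): return dict(np.load(fn+'.npz'))
def cast(s,u,v,h):
    E=np.linalg.inv(s['extrinsics']); d=E[:3,:3]@np.array([(u-s['cx'])/s['fx'],(v-s['cy'])/s['fy'],1.]); o=E[:3,3]; return o+d*(h-o[2])/d[2]
E
python3 - <<'E'
from h import *
s=load('top0'); C=cloud(s); im=s['pixels']; hsv=cv2.cvtColor(im,cv2.COLOR_BGR2HSV)
def rep(name,m,h=None):
    m=m.astype(np.uint8); n,l,st,_=cv2.connectedComponentsWithStats(m)
    for i in range(1,n):
        if st[i,4]<15: continue
        q=l==i; z=C[...,2][q]
        cs,_=cv2.findContours(q.astype(np.uint8),0,1); c=max(cs,key=len)[:,0]
        hh=h if h else np.median(z)
        W=np.array([cast(s,u,v,hh) for u,v in c])
        r=cv2.minAreaRect(W[:,:2].astype(np.float32)); print(name,st[i],'z',np.percentile(z,[5,50,95]).round(1),'c',np.round(r[0],1),np.round(r[1],1),round(r[2],2), 'W', cv2.boxPoints(r).round(0).tolist())
box=np.zeros(im.shape[:2],bool); box[155:290,130:360]=1
H,S,V=[hsv[...,i] for i in range(3)]
rep('white',box&(S<40)&(V>170))
rep('blue',box&(H>100)&(H<130)&(S>120))
rep('red',box&((H<6)|(H>172))&(S>150))
rep('yellow',box&(H>20)&(H<32)&(S>150))
rep('dark',box&(V<90)&(S<60)&(C[...,2]>30))
rep('brown',box&(H>=4)&(H<14)&(S>80)&(C[...,2]>40))
rep('all z>30',box&(C[...,2]>30))
rep('z>50',box&(C[...,2]>50))
rep('pallet',box&(C[...,2]>7)&(C[...,2]<30))
E
```

```text
white [ 286  166   50   53 1394] z [20.5 25.9 31.5] c [ 541.3 -175.7] [129.6 109.9] 18.4 W [[463.0, -144.0], [497.0, -248.0], [620.0, -207.0], [585.0, -103.0]]
white [ 145  179   68   79 2499] z [34.5 39.8 45.2] c [458.1 201.4] [149.5 202.6] 77.69 W [[343.0, 150.0], [541.0, 107.0], [573.0, 253.0], [375.0, 296.0]]
white [301 254  35  30 761] z [ 3.7  9.7 14.7] c [ 321.3 -198. ] [80.3 97.8] 2.84 W [[279.0, -151.0], [284.0, -249.0], [364.0, -245.0], [359.0, -147.0]]
blue [143 171  75  93 670] z [16.5 21.9 27.1] c [463.1 199.2] [167.3 238. ] 77.7 W [[329.0, 143.0], [562.0, 92.0], [597.0, 256.0], [365.0, 306.0]]
red [180 185  10   8  60] z [59.4 66.2 69.4] c [542.1 182.4] [26.4 17.6] 81.34 W [[531.0, 171.0], [549.0, 168.0], [553.0, 194.0], [535.0, 197.0]]
red [309 188   7   7  41] z [56.4 60.2 63.9] c [ 540.8 -175.6] [17. 17.] 0.81 W [[532.0, -167.0], [532.0, -184.0], [549.0, -184.0], [549.0, -167.0]]
red [302 210  33  12  69] z [13.5 17.3 21.5] c [ 473.6 -198.3] [ 5.7 96.3] 18.39 W [[456.0, -154.0], [486.0, -245.0], [491.0, -243.0], [461.0, -152.0]]
red [317 267   5   5  24] z [33.3 36.2
[... 1695 characters left out ...]
1 32. ] 76.75 W [[517.0, 170.0], [549.0, 163.0], [556.0, 194.0], [525.0, 202.0]]
z>50 [148 235  48  23 581] z [51.1 55.5 60.6] c [379.5 217.1] [130.8  37.5] 77.93 W [[347.0, 157.0], [384.0, 149.0], [411.0, 277.0], [375.0, 285.0]]
pallet [ 286  160   61   71 3452] z [ 8.3 15.  28.5] c [ 534.8 -191.6] [201.2 169.6] 2.6 W [[430.0, -111.0], [438.0, -281.0], [639.0, -272.0], [631.0, -102.0]]
pallet [ 142  171   77   94 1169] z [15.6 21.7 27.3] c [461.8 190.4] [193.5 239.9] 77.67 W [[324.0, 121.0], [558.0, 70.0], [600.0, 259.0], [365.0, 311.0]]
pallet [301 254  37  29 713] z [ 7.5 10.8 15.7] c [ 322.9 -202.5] [ 79.8 103.1] 0.82 W [[282.0, -152.0], [284.0, -255.0], [364.0, -253.0], [362.0, -150.0]]
```

Call:
apply_moves(
  targets=[
    [0.023,-0.031,0,0,0,-0.05,0.0854],
    [0.023,-0.031,0,0,0,-0.05,0.0854],
    [0.023,-0.031,0,0,0,-0.05,0.0854],
    [0.023,-0.031,0,0,0,-0.05,0.0854],
    [0.023,-0.031,0,0,0,-0.05,0.0854],
    [0.023,-0.031,0,0,0,-0.05,0.0854],
    [0.023,-0.031,0,0,0,-0.05,0.0854],
    [0.023,-0.031,0,0,0,-0.05,0.0854],
    [0.023,-0.031,0,0,0,-0.05,0.0854],
    [0,0,0,0,0,0,0.0854],
  ],
)

```text
t: 0.98
ee_pos: [417.4, 225.5, 231.2]
tcp_rot: [-0.29, -0.644, 0.645, 0.29]
wrist_force: [-0.0, -0.0, -0.6]
grip_width: 85.3
```

Run:
```python
from h import *
s=grab('wrist','wrist1')
from scipy.spatial.transform import Rotation as R
print(R.from_quat(arm.observe()['tcp_rot']).as_matrix().round(3))
```

```text
[[-0.665 -0.    -0.747]
 [ 0.747 -0.001 -0.665]
 [-0.    -1.     0.001]]
```

View pics/wrist1.png

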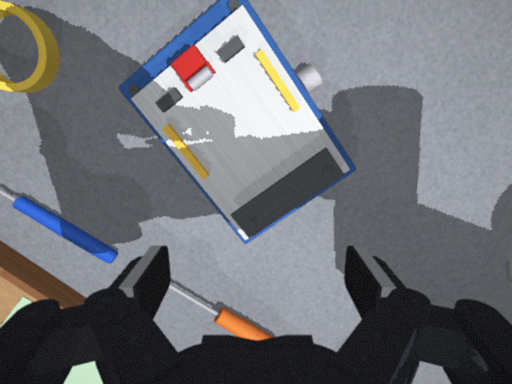

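The wrist view shows the bed: lip rail at (290,190), cheeks at (277,80) and (186,152), catch roller at (200,78).

Run:
```python
from h import *
s=load('wrist1'); C=cloud(s); im=s['pixels']; hsv=cv2.cvtColor(im,cv2.COLOR_BGR2HSV)
H,S,V=[hsv[...,i].astype(int) for i in range(3)]
th=-0.2147; ex=np.array([np.cos(th),np.sin(th)]); ey=np.array([-ex[1],ex[0]]); o=np.array([463.1,199.2])
box=np.zeros(V.shape,bool); box[0:245,110:360]=1
def rep(name,m,h=None):
    n,l,st,_=cv2.connectedComponentsWithStats(m.astype(np.uint8))
    for i in range(1,n):
        if st[i,4]<40: continue
        q=l==i; z=np.median(C[...,2][q]); hh=h or z
        c=max(cv2.findContours(q.astype(np.uint8),0,1)[0],key=len)[:,0]
        W=np.array([cast(s,u,v,hh)[:2] for u,v in c])-o; B=np.c_[W@ex,W@ey]
        r=cv2.minAreaRect(B.astype(np.float32)); print(name,st[i],'z',round(z,1),'bedframe c',np.round(r[0],1),np.round(r[1],1),round(r[2],1),'x',np.percentile(B[:,0],[1,50,99]).round(1),'y',np.percentile(B[:,1],[1,99]).round(1))
rep('yellow',box&(H>20)&(H<32)&(S>150),48)
rep('z>50',box&(C[...,2]>51)&(C[...,2]<60),55.5)
rep('dark',box&(V<75)&(C[...,2]>44)&(C[...,2]<60))
rep('blue',box&(H>100)&(H<130)&(S>150))
rep('red',box&((H<6)|(H>172))&(S>150))
rep('all',box&(C[...,2]>12))
```

```text
yellow [256  51  43  60 461] z 48.1 bedframe c [ 16.8 -59.6] [67.9  6.9] 0.2 x [-17.   17.5  50.6] y [-63.1 -56.1]
yellow [164 125  45  54 450] z 47.8 bedframe c [16.3 62.6] [68.   7.9] 0.0 x [-17.5  17.3  50.1] y [58.7 66.6]
z>50 [ 230  147  114   91 3701] z 55.5 bedframe c [-85.4   1.7] [ 37.3 129.9] 0.0 x [-104.   -83.8  -66.9] y [-63.2  66.6]
dark [156  94  19  18 177] z 49.9 bedframe c [68.6 46.7] [16.2 11.6] 89.3 x [62.8 68.6 74.5] y [38.7 54.7]
dark [ 232  148  112   89 3497] z 55.5 bedframe c [-86.    1.5] [127.7  36.1] 90.0 x [-103.7  -85.5  -68. ] y [-62.3  65.3]
blue [ 119    0  236  243 3476] z 22.0 bedframe c [-0.5  1.2] [236.5 167.3] 0.1 x [-118.6    8.7  117.6] y [-82.1  84.6]
red [171  45  44  46 764] z 66.4 bedframe c [74.3  1.5] [30.5 30.9] 90.0 x [59.3 70.2 89.6] y [-13.7  16.7]
all [  118     0   238   244 31222] z 40.1 bedframe c [ 0.2 -9.3] [225.7 180. ] 0.1 x [-112.6   10.   112.9] y [-98.9  80. ]
```

Call:
apply_moves(
  targets=[
    [0.011,-0.036,-0.006,0,0,-0.04,0.0854],
    [0.011,-0.036,-0.006,0,0,-0.04,0.0854],
    [0.011,-0.036,-0.006,0,0,-0.04,0.0854],
    [0.011,-0.036,-0.006,0,0,-0.04,0.0854],
    [0.011,-0.036,-0.006,0,0,-0.04,0.0854],
    [0.011,-0.036,-0.006,0,0,-0.04,0.0854],
    [0.011,-0.036,-0.006,0,0,-0.04,0.0854],
    [0.011,-0.036,-0.006,0,0,-0.04,0.0854],
    [0.011,-0.036,-0.006,0,0,-0.04,0.0854],
    [0.011,-0.036,-0.006,0,0,-0.04,0.0854],
  ],
)

```text
t: 1.87
ee_pos: [525.3, -130.7, 170.8]
tcp_rot: [0.41, 0.576, -0.576, -0.411]
wrist_force: [1.2, 0.7, 0.5]
grip_width: 85.8
```

Call:
apply_moves(
  targets=[
    [0.007,-0.02,-0.02,0,0,0,0.0854],
    [0.007,-0.02,-0.02,0,0,0,0.0854],
    [0,0,0,0,0,0,0.0854],
  ],
)

```text
t: 2.12
ee_pos: [537.3, -171.3, 126.2]
tcp_rot: [-0.408, -0.574, 0.577, 0.413]
wrist_force: [-0.2, 0.2, -1.0]
grip_width: 85.2
```

Run:
```python
from h import *
s=grab('wrist','wrist2')
from scipy.spatial.transform import Rotation as R
o=arm.observe();print(o['ee_pos'],o['joint_pos'].round(2),R.from_quat(o['tcp_rot']).as_matrix().round(3))
C=cloud(s); im=s['pixels']; hsv=cv2.cvtColor(im,cv2.COLOR_BGR2HSV)
H,S,V=[hsv[...,i].astype(int) for i in range(3)]
def rep(name,m,h=None):
    n,l,st,_=cv2.connectedComponentsWithStats(m.astype(np.uint8))
    for i in range(1,n):
        if st[i,4]<100: continue
        q=l==i; z=np.median(C[...,2][q]); hh=h or z
        c=max(cv2.findContours(q.astype(np.uint8),0,1)[0],key=len)[:,0]
        W=np.array([cast(s,u,v,hh)[:2] for u,v in c])
        r=cv2.minAreaRect(W.astype(np.float32)); print(name,st[i],'z',round(z,1),np.round(r[0],1),np.round(r[1],1),round(r[2],1))
b=np.zeros(V.shape,bool); b[:260]=1
rep('white',b&(S<40)&(V>150)&(C[...,2]<35))
rep('top',b&(C[...,2]>54)&(C[...,2]<66))
rep('red',b&((H<6)|(H>172))&(S>170))
```

```text
[ 537.65921647 -170.27412004  128.21157536] [-0.03  0.34 -0.04 -0.   -1.2   0.36] [[-0.325 -0.006 -0.946]
 [ 0.946  0.001 -0.325]
 [ 0.003 -1.     0.005]]
white [  172   122   165   128 13825] z 26.1 [ 540.5 -175.5] [130.6 111.3] 18.3
white [ 423  177   89   83 2974] z 10.4 [ 328.9 -202.8] [66.5 86.4] 1.9
top [  0   0  55  55 865] z 60.0 [ 707.3 -235.9] [48.5 15.6] 61.7
top [ 226  173   56   54 2875] z 60.1 [ 541.1 -176.7] [40.1 40.9] 18.8
red [328 130  16 110 773] z 18.0 [ 472.9 -198.5] [ 6.2 98.5] 18.3
red [464 169  48  21 318] z 4.5 [ 337.5 -249.8] [49.3  5.7] 2.0
red [241 191  25  23 548] z 60.5 [ 540.7 -175.4] [17.7 17. ] 18.9
red [491 239  21  17 209] z 36.0 [ 321.3 -198.4] [13.3 13.1] 1.9
```

View pics/wrist2.png

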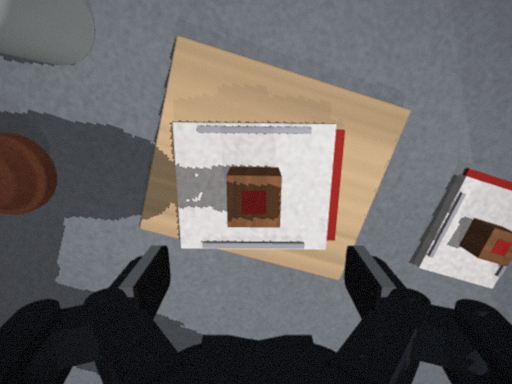

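Jig block at pixel (254,203), centre (540.8, -175.5), yaw 18.4°. Descending.

Call:
apply_moves(
  targets=[
    [0.0033,-0.005,-0.02,0,0,-0.01,0.0854],
    [0,0,-0.02,0,0,0,0.0854],
    [0,0,-0.02,0,0,0,0.0854],
    [0,0,-0.015,0,0,0,0.0854],
    [0,0,-0.01,0,0,0,0.0854],
    [0,0,-0.008,0,0,0,0.0854],
    [0,0,-0.005,0,0,0,0.0854],
    [0,0,0,0,0,0,0.0854],
    [0,0,0,0,0,0,0.0854],
  ],
)

```text
t: 2.92
ee_pos: [542.8, -174.7, 34.0]
tcp_rot: [0.413, 0.574, -0.574, -0.413]
wrist_force: [0.4, 0.7, 1.2]
grip_width: 85.2
```

Call:
apply_moves(
  grip_force=60,
  targets=[
    [-0.001,-0.001,-0.003,0,0,0,0.0854],
    [0,0,-0.003,0,0,0,0.06],
    [0,0,0,0,0,0,0.05],
    [0,0,0,0,0,0,0.03],
    [0,0,0,0,0,0,0.03],
    [0,0,0,0,0,0,0.03],
    [0,0,0,0,0,0,0.03],
    [0,0,0,0,0,0,0.03],
    [0,0,0,0,0,0,0.03],
  ],
)

```text
t: 3.67
ee_pos: [541.5, -175.9, 27.7]
tcp_rot: [0.413, 0.574, -0.574, -0.413]
wrist_force: [0.2, 0.3, 4.0]
grip_width: 39.2
```

```bash
cat >> h.py <<'E'
from scipy.spatial.transform import Rotation as R
def st():
    o=arm.observe(); M=R.from_quat(o['tcp_rot']).as_matrix()
    print(round(o['t'],2),o['ee_pos'].round(1),'F',o['wrist_force'].round(1),'M',o['moment'].round(2),'w',round(o['grip_width'],1)); print(M.round(3).tolist()); return o,M
E
python3 - <<'E'
from h import *
for i in range(3): st()
grab('wrist','wrist3')
E
```

```text
3.67 [ 541.5 -175.9   27.7] F [0.2 0.3 4. ] M [ 0.1   0.35 -0.01] w 39.2
[[-0.317, 0.001, -0.948], [0.948, -0.0, -0.317], [-0.0, -1.0, -0.0]]
3.67 [ 541.5 -175.9   27.7] F [0.2 0.3 4. ] M [ 0.1   0.35 -0.01] w 39.2
[[-0.317, 0.001, -0.948], [0.948, -0.0, -0.317], [-0.0, -1.0, -0.0]]
3.67 [ 541.5 -175.9   27.7] F [0.2 0.3 4. ] M [ 0.1   0.35 -0.01] w 39.2
[[-0.317, 0.001, -0.948], [0.948, -0.0, -0.317], [-0.0, -1.0, -0.0]]
```

View pics/wrist3.png

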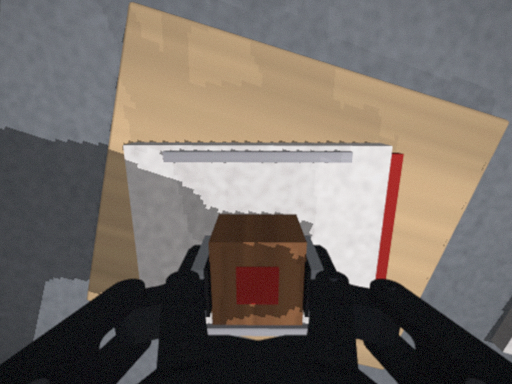

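Block gripped between the pads at (258,270), opening 39 mm. Lifting.

Call:
apply_moves(
  grip_force=90,
  targets=[
    [0,0,0.004,0,0,0,0.03],
    [0,0,0.01,0,0,0,0.03],
    [0,0,0.02,0,0,0,0.03],
    [0,0,0.02,0,0,0,0.03],
    [0,0,0.02,0,0,0,0.03],
    [0,0,0.02,0,0,0,0.03],
    [0,0,0.006,0,0,0,0.03],
    [0,0,0,0,0,0,0.03],
    [0,0,0,0,0,0,0.03],
    [0,0,0,0,0,0,0.03],
  ],
)

```text
t: 4.55
ee_pos: [540.2, -175.5, 125.5]
tcp_rot: [-0.412, -0.573, 0.574, 0.414]
wrist_force: [-1.2, 0.9, -3.1]
grip_width: 38.6
```

Run:
```python
from h import *
st()
s=grab('wrist','wrist4')
C=cloud(s); im=s['pixels']; hsv=cv2.cvtColor(im,cv2.COLOR_BGR2HSV)
H,S,V=[hsv[...,i].astype(int) for i in range(3)]
m=(S<40)&(V>150)&(C[...,2]>100)
P=C[m]; P=P[::10]; c=np.median(P,0)
A=np.c_[P[:,:2]-c[:2],np.ones(len(P))]
import numpy.linalg as la
w=np.ones(len(P),bool)
for _ in range(4):
    x=la.lstsq(A[w],P[w,2],rcond=None)[0]; w=abs(A@x-P[:,2])<2
print('board plane slope',x.round(4),c,w.sum())
m=((H<6)|(H>172))&(S>170)&(C[...,2]<140)&(C[...,2]>80)
n,l,stt,_=cv2.connectedComponentsWithStats(m.astype(np.uint8)); print(stt)
```

```text
4.55 [ 540.2 -175.5  125.5] F [-1.2  0.9 -3.1] M [-0.03 -0.01  0.03] w 38.6
[[-0.317, -0.003, -0.948], [0.948, 0.001, -0.317], [0.002, -1.0, 0.003]]
board plane slope [-2.400000e-03 -7.000000e-04  1.238277e+02] [ 528.94115162 -209.28401141  123.95334338] 1719
[[     0      0    512    384 195408]
 [   377    153     26    125   1200]]
```

View pics/wrist4.png

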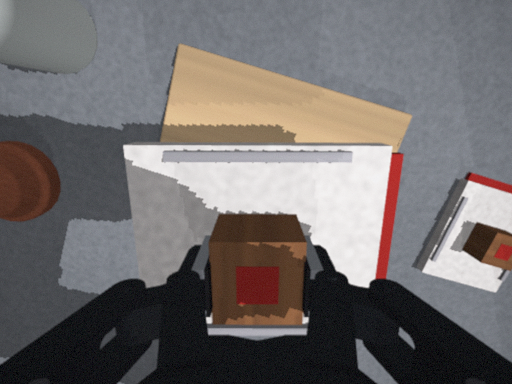

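Board level in the grip (slope 0.002), TCP 15.6 mm above its underside, weight about 3 N. Carrying it over the bed.

Call:
apply_moves(
  targets=[
    [-0.0067,0.036,0.003,0,0,-0.054,0.03],
    [-0.0067,0.036,0.003,0,0,-0.054,0.03],
    [-0.0067,0.036,0.003,0,0,-0.054,0.03],
    [-0.0067,0.036,0.003,0,0,-0.054,0.03],
    [-0.0067,0.036,0.003,0,0,-0.054,0.03],
    [-0.0067,0.036,0.003,0,0,-0.054,0.03],
    [-0.0067,0.036,0.003,0,0,-0.054,0.03],
    [-0.0067,0.036,0.003,0,0,-0.054,0.03],
    [-0.0067,0.036,0,0,0,-0.054,0.03],
    [-0.0067,0.036,0,0,0,-0.054,0.03],
  ],
)

```text
t: 5.43
ee_pos: [473.1, 185.6, 150.5]
tcp_rot: [-0.552, -0.442, 0.443, 0.552]
wrist_force: [0.8, 0.5, -2.9]
grip_width: 38.7
```

Call:
apply_moves(
  targets=[
    [0,0.014,0,-0.0107,-0.0489,0,0.03],
    [0,0,0,-0.0107,-0.0489,0,0.03],
    [0,0,0,-0.0107,-0.0489,0,0.03],
    [0,0,0,-0.0107,-0.0489,0,0.03],
    [0,0,0,-0.0107,-0.0489,0,0.03],
    [0,0,0,0,0,0,0.03],
    [0,0,0,0,0,0,0.03],
    [0,0,0,0,0,0,0.03],
  ],
)

```text
t: 6.1
ee_pos: [474.2, 198.2, 151.0]
tcp_rot: [0.615, 0.494, -0.385, -0.478]
wrist_force: [-0.0, -0.2, -2.0]
grip_width: 38.9
```

```bash
cat >> h.py <<'E'
O=np.array([463.1,200.5,40.]); th=-0.2147
B=np.array([[np.cos(th),-np.sin(th),0],[np.sin(th),np.cos(th),0],[0,0,1]])
def bed():
    o,M=st(); J=np.c_[-M[:,2],M[:,0],-M[:,1]]; t=o['ee_pos']; tip=t+J@np.array([-75,0,-12.6]); mid=t+J@np.array([0,0,24-15.6]); pe=t+J@np.array([65,0,-15.6])
    Jb=B.T@J
    f=lambda p:(B.T@(p-O)).round(1)
    print('bed: tip',f(tip),'mid',f(mid),'plain bot',f(pe),'tilt',round(np.arctan2(Jb[2,0],Jb[0,0]),4),'roll',round(Jb[2,1],4),'yaw',round(Jb[1,0]/Jb[0,0],4),'Fbed',(B.T@o['wrist_force']).round(1),'joints',o['joint_pos'].round(2))
E
python3 - <<'E'
from h import *
bed(); grab('scene','scene5'); grab('wrist','wrist5')
E
```

```text
6.1 [474.2 198.2 151. ] F [-0.  -0.2 -2. ] M [0.23 0.94 0.04] w 38.9
[[0.215, 0.241, -0.946], [0.977, -0.053, 0.208], [-0.0, -0.969, -0.246]]
bed: tip [-58.2   0.2  80.3] mid [9.300e+00 1.000e-01 1.191e+02] plain bot [ 78.2  -0.  111.9] tilt 0.2489 roll -0.0001 yaw -0.0021 Fbed [ 0.  -0.2 -2. ] joints [ 0.85  0.1  -0.43  0.27 -0.94 -1.22]
```

View pics/wrist5.png

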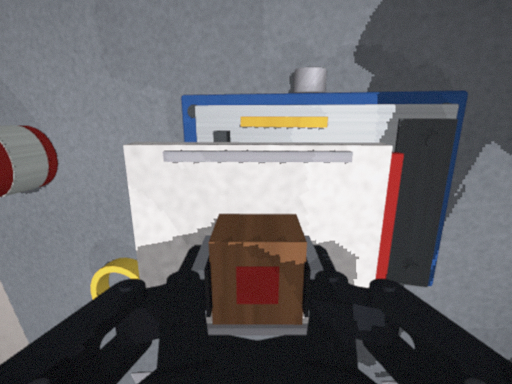

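The tongue (390,215) is lined up parallel to the dark lip rail (420,200). Lowering.

Call:
apply_moves(
  targets=[
    [0,0,-0.015,0,0,0,0.03],
    [0,0,-0.015,0,0,0,0.03],
    [0,0,-0.012,0,0,0,0.03],
    [0,0,-0.01,0,0,0,0.03],
    [0,0,-0.008,0,0,0,0.03],
    [0,0,-0.005,0,0,0,0.03],
    [0,0,-0.003,0,0,0,0.03],
    [0,0,0,0,0,0,0.03],
    [0,0,0,0,0,0,0.03],
  ],
)

```text
t: 6.95
ee_pos: [474.6, 198.4, 83.7]
tcp_rot: [0.616, 0.495, -0.384, -0.478]
wrist_force: [0.3, -0.3, -2.7]
grip_width: 39.1
```

Run:
```python
from h import *
bed(); s=grab('wrist','wrist6');
```

```text
6.95 [474.6 198.4  83.7] F [ 0.3 -0.3 -2.7] M [ 0.23  0.98 -0.01] w 39.1
[[0.215, 0.242, -0.946], [0.977, -0.053, 0.209], [0.001, -0.969, -0.248]]
bed: tip [-57.8   0.5  12.9] mid [ 9.6  0.4 51.8] plain bot [78.5  0.2 44.7] tilt 0.2507 roll 0.0008 yaw -0.0024 Fbed [ 0.3 -0.2 -2.7] joints [ 0.85  0.16 -0.56  0.32 -0.75 -1.29]
```

View pics/wrist6.png

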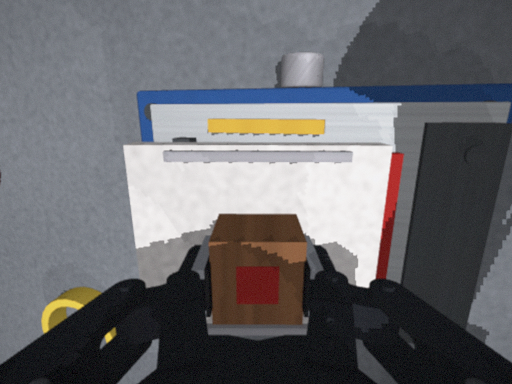

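The tongue is still clear of the lip, with alu showing between them at (408,220). Feeling for the surface.

Call:
apply_moves(
  targets=[
    [0,0,-0.002,0,0,0,0.03],
    [0,0,-0.002,0,0,0,0.03],
    [0,0,-0.001,0,0,0,0.03],
    [0,0,-0.001,0,0,0,0.03],
    [0,0,-0.001,0,0,0,0.03],
    [0,0,0,0,0,0,0.03],
  ],
)

```text
t: 7.5
ee_pos: [474.1, 198.1, 76.1]
tcp_rot: [0.616, 0.495, -0.384, -0.478]
wrist_force: [0.4, 0.4, -3.0]
grip_width: 39.0
```

```bash
python3 -c "
from h import *
bed()"
```

```text
7.5 [474.1 198.1  76.1] F [ 0.4  0.4 -3. ] M [ 0.19  0.98 -0.07] w 39.0
[[0.215, 0.242, -0.946], [0.977, -0.053, 0.209], [0.0, -0.969, -0.247]]
bed: tip [-58.2   0.1   5.3] mid [ 9.2 -0.  44.2] plain bot [78.2 -0.2 37. ] tilt 0.2501 roll 0.0001 yaw -0.0023 Fbed [ 0.3  0.5 -3. ] joints [ 0.85  0.17 -0.57  0.33 -0.73 -1.3 ]
```

Call:
apply_moves(
  targets=[
    [0,0,-0.0005,0,0,0,0.03],
    [0,0,-0.0005,0,0,0,0.03],
    [0,0,-0.0005,0,0,0,0.03],
    [0,0,0,0,0,0,0.03],
  ],
)

```text
t: 7.83
ee_pos: [474.2, 198.1, 74.7]
tcp_rot: [0.616, 0.495, -0.384, -0.478]
wrist_force: [0.4, 0.0, -3.6]
grip_width: 38.8
```

Call:
apply_moves(
  targets=[
    [0,0,-0.0005,0,0,0,0.03],
    [0,0,0,0,0,0,0.03],
  ],
)

```text
t: 8.0
ee_pos: [474.2, 198.2, 74.2]
tcp_rot: [0.616, 0.495, -0.384, -0.478]
wrist_force: [-0.0, -0.1, -2.6]
grip_width: 38.8
```

Call:
apply_moves(
  targets=[
    [0,0,-0.0005,0,0,0,0.03],
    [0,0,0,0,0,0,0.03],
  ],
)

```text
t: 8.17
ee_pos: [474.3, 198.2, 73.8]
tcp_rot: [0.616, 0.495, -0.384, -0.478]
wrist_force: [-0.7, 0.4, -2.2]
grip_width: 39.0
```

Call:
apply_moves(
  targets=[
    [0,0,-0.0005,0,0,0,0.03],
    [0,0,0,0,0,0,0.03],
  ],
)

```text
t: 8.33
ee_pos: [474.4, 198.3, 73.7]
tcp_rot: [0.616, 0.495, -0.384, -0.478]
wrist_force: [-2.4, -0.2, 1.3]
grip_width: 38.6
```

Call:
apply_moves(
  targets=[
    [0,0,-0.0005,0,0,0,0.03],
    [0,0,0,0,0,0,0.03],
  ],
)

```text
t: 8.5
ee_pos: [474.5, 198.2, 73.6]
tcp_rot: [0.616, 0.495, -0.384, -0.478]
wrist_force: [-4.2, -1.5, 6.0]
grip_width: 38.8
```

```bash
python3 -c "
from h import *
bed()"
```

```text
8.5 [474.5 198.2  73.6] F [-4.2 -1.5  6. ] M [-0.22  2.22 -0.05] w 38.8
[[0.215, 0.243, -0.946], [0.977, -0.053, 0.209], [0.001, -0.969, -0.248]]
bed: tip [-57.9   0.4   2.7] mid [ 9.5  0.2 41.7] plain bot [78.4  0.1 34.6] tilt 0.251 roll 0.0008 yaw -0.0023 Fbed [-3.7 -2.4  6. ] joints [ 0.85  0.18 -0.57  0.33 -0.72 -1.3 ]
```

Surface felt at tip z ≈ 2.8, as calibrated; stiffness about 8 N/mm. Raising 1 mm and sliding in toward the groove.

Call:
apply_moves(
  targets=[
    [0,0,0.0013,0,0,0,0.03],
    [-0.002,0.0004,0,0,0,0,0.03],
    [-0.002,0.0004,0,0,0,0,0.03],
    [-0.002,0.0004,0,0,0,0,0.03],
    [0,0,0,0,0,0,0.03],
  ],
)

```text
t: 8.92
ee_pos: [467.8, 199.3, 73.8]
tcp_rot: [0.616, 0.495, -0.384, -0.478]
wrist_force: [-0.8, 0.1, -2.9]
grip_width: 39.1
```

Call:
apply_moves(
  targets=[
    [-0.001,0.0002,0,0,0,0,0.03],
    [-0.001,0.0002,0,0,0,0,0.03],
    [-0.001,0.0002,0,0,0,0,0.03],
    [0,0,0,0,0,0,0.03],
  ],
)

```text
t: 9.25
ee_pos: [465.1, 199.9, 74.0]
tcp_rot: [0.616, 0.495, -0.384, -0.478]
wrist_force: [-0.4, -0.3, -2.8]
grip_width: 38.5
```

```bash
python3 -c "
from h import *
bed()"
```

```text
9.25 [465.1 199.9  74. ] F [-0.4 -0.3 -2.8] M [ 0.18  0.95 -0.02] w 38.5
[[0.215, 0.242, -0.946], [0.977, -0.053, 0.209], [0.0, -0.969, -0.248]]
bed: tip [-67.5   0.    3.2] mid [-0.  -0.1 42.1] plain bot [68.9 -0.3 35. ] tilt 0.2501 roll 0.0003 yaw -0.0023 Fbed [-0.4 -0.4 -2.8] joints [ 0.87  0.16 -0.59  0.34 -0.73 -1.33]
```

Call:
apply_moves(
  targets=[
    [-0.001,0.0002,0,0,0,0,0.03],
    [-0.001,0.0002,0,0,0,0,0.03],
    [-0.001,0.0002,0,0,0,0,0.03],
    [0,0,0,0,0,0,0.03],
  ],
)

```text
t: 9.58
ee_pos: [462.1, 200.5, 74.1]
tcp_rot: [0.616, 0.495, -0.384, -0.478]
wrist_force: [-0.7, -0.4, -3.6]
grip_width: 38.8
```

Call:
apply_moves(
  targets=[
    [-0.0007,0.00015,0,0,0,0,0.03],
    [-0.0007,0.00015,0,0,0,0,0.03],
    [0,0,0,0,0,0,0.03],
  ],
)

```text
t: 9.83
ee_pos: [460.8, 200.9, 74.1]
tcp_rot: [0.616, 0.495, -0.384, -0.478]
wrist_force: [0.7, -0.2, -3.7]
grip_width: 39.0
```

Call:
apply_moves(
  targets=[
    [-0.0005,0.0001,0,0,0,0,0.03],
    [-0.0005,0.0001,0,0,0,0,0.03],
    [0,0,0,0,0,0,0.03],
  ],
)

```text
t: 10.08
ee_pos: [459.8, 201.0, 74.1]
tcp_rot: [0.616, 0.495, -0.384, -0.478]
wrist_force: [0.1, -0.3, -3.2]
grip_width: 38.9
```

```bash
python3 -c "
from h import *
bed()"
```

```text
10.08 [459.8 201.   74.1] F [ 0.1 -0.3 -3.2] M [0.21 1.03 0.01] w 38.9
[[0.215, 0.242, -0.946], [0.977, -0.053, 0.209], [0.0, -0.969, -0.248]]
bed: tip [-72.9  -0.    3.3] mid [-5.4 -0.2 42.2] plain bot [63.5 -0.3 35.1] tilt 0.2503 roll 0.0004 yaw -0.0024 Fbed [ 0.2 -0.3 -3.2] joints [ 0.88  0.16 -0.6   0.34 -0.73 -1.34]
```

Call:
apply_moves(
  targets=[
    [-0.0005,0.0001,0,0,0,0,0.03],
    [-0.0005,0.0001,0,0,0,0,0.03],
    [0,0,0,0,0,0,0.03],
  ],
)

```text
t: 10.33
ee_pos: [458.8, 201.3, 74.1]
tcp_rot: [0.616, 0.495, -0.384, -0.478]
wrist_force: [-0.2, 0.2, -3.1]
grip_width: 39.0
```

Call:
apply_moves(
  targets=[
    [-0.0005,0.0001,0,0,0,0,0.03],
    [-0.0005,0.0001,0,0,0,0,0.03],
    [0,0,0,0,0,0,0.03],
  ],
)

```text
t: 10.58
ee_pos: [457.9, 201.5, 74.1]
tcp_rot: [0.616, 0.495, -0.384, -0.478]
wrist_force: [0.7, -0.5, -2.6]
grip_width: 38.9
```

Call:
apply_moves(
  targets=[
    [-0.0005,0.0001,0,0,0,0,0.03],
    [0,0,0,0,0,0,0.03],
  ],
)

```text
t: 10.75
ee_pos: [457.7, 201.6, 74.3]
tcp_rot: [0.616, 0.495, -0.384, -0.478]
wrist_force: [2.9, -0.9, -2.4]
grip_width: 38.6
```

```bash
python3 -c "
from h import *
bed()"
```

```text
10.75 [457.7 201.6  74.3] F [ 2.9 -0.9 -2.4] M [-0.16  0.03  0.1 ] w 38.6
[[0.215, 0.243, -0.946], [0.977, -0.053, 0.208], [0.0, -0.969, -0.248]]
bed: tip [-75.    0.1   3.5] mid [-7.6 -0.  42.5] plain bot [61.3 -0.2 35.4] tilt 0.251 roll 0.0004 yaw -0.0019 Fbed [ 3.1 -0.2 -2.4] joints [ 0.88  0.15 -0.61  0.34 -0.73 -1.34]
```

Shoulder contact felt at tip x = −75, so the lip edge is at about −68.2 and the slide is off about −3 mm, which agrees with vision. Now lowering the far edge in small steps along the pivot path, keeping light pressure into the groove.

Call:
apply_moves(
  targets=[
    [0.0004,-0.0001,-0.0019,0.0053,0.0244,0,0.03],
    [0.00035,-0.0001,-0.0018,0.0053,0.0244,0,0.03],
    [0,0,0,0,0,0,0.03],
  ],
)

```text
t: 11.0
ee_pos: [458.9, 201.8, 70.7]
tcp_rot: [0.603, 0.485, -0.396, -0.494]
wrist_force: [0.4, -0.7, -2.6]
grip_width: 38.9
```

```bash
python3 -c "
from h import *
bed()"
```

```text
11.0 [458.9 201.8  70.7] F [ 0.4 -0.7 -2.6] M [0.16 0.42 0.02] w 38.9
[[0.216, 0.194, -0.957], [0.976, -0.042, 0.212], [0.001, -0.98, -0.199]]
bed: tip [-75.4   0.6   3.4] mid [-6.1  0.4 38.9] plain bot [62.4  0.2 28.3] tilt 0.2 roll 0.0013 yaw -0.0031 Fbed [ 0.5 -0.6 -2.6] joints [ 0.85  0.18 -0.54  0.25 -0.77 -1.24]
```

Call:
apply_moves(
  targets=[
    [-0.0002,-0.0003,-0.0019,0.0053,0.0244,0,0.03],
    [0.0002,0,-0.0018,0.0053,0.0244,0,0.03],
    [0,0,0,0,0,0,0.03],
  ],
)

```text
t: 11.25
ee_pos: [459.5, 201.8, 67.5]
tcp_rot: [0.591, 0.476, -0.407, -0.508]
wrist_force: [0.6, 1.4, 1.4]
grip_width: 38.9
```

```bash
python3 -c "
from h import *
bed()"
```

```text
11.25 [459.5 201.8  67.5] F [0.6 1.4 1.4] M [0.29 0.02 0.33] w 38.9
[[0.215, 0.148, -0.965], [0.977, -0.031, 0.213], [0.002, -0.989, -0.151]]
bed: tip [-76.1   0.7   3.7] mid [-5.1  0.5 35.8] plain bot [62.8  0.4 21.9] tilt 0.1517 roll 0.0018 yaw -0.0028 Fbed [0.3 1.5 1.4] joints [ 0.82  0.2  -0.48  0.18 -0.81 -1.16]
```

Far edge is meeting the roller (Fz up about 4 N). Carrying on gently with the push kept into the groove.

Call:
apply_moves(
  targets=[
    [-0.0003,-0.0003,-0.0011,0.0027,0.0122,0,0.03],
    [-0.0001,0,-0.0011,0.0027,0.0122,0,0.03],
    [0,0,0,0,0,0,0.03],
  ],
)

```text
t: 11.5
ee_pos: [459.6, 201.8, 65.8]
tcp_rot: [0.585, 0.471, -0.413, -0.515]
wrist_force: [6.0, -0.1, 2.1]
grip_width: 38.6
```

```bash
python3 -c "
from h import *
bed()"
```

```text
11.5 [459.6 201.8  65.8] F [ 6.  -0.1  2.1] M [ 0.06 -1.28  0.27] w 38.6
[[0.214, 0.126, -0.969], [0.977, -0.025, 0.213], [0.003, -0.992, -0.128]]
bed: tip [-76.5   0.7   3.7] mid [-4.8  0.5 34.1] plain bot [62.8  0.5 18.7] tilt 0.1285 roll 0.0027 yaw -0.0017 Fbed [5.9 1.2 2.1] joints [ 0.81  0.22 -0.46  0.15 -0.83 -1.12]
```

Call:
apply_moves(
  targets=[
    [0.0003,-0.0003,-0.0009,0.0027,0.0122,0,0.03],
    [0.0002,0,-0.0009,0.0027,0.0122,0,0.03],
    [0,0,0,0,0,0,0.03],
  ],
)

```text
t: 11.75
ee_pos: [459.8, 201.6, 63.7]
tcp_rot: [0.578, 0.466, -0.419, -0.523]
wrist_force: [5.5, 1.2, 0.3]
grip_width: 38.7
```

```bash
python3 -c "
from h import *
bed()"
```

```text
11.75 [459.8 201.6  63.7] F [5.5 1.2 0.3] M [ 0.51 -1.33  0.44] w 38.7
[[0.214, 0.101, -0.972], [0.977, -0.019, 0.214], [0.003, -0.995, -0.103]]
bed: tip [-76.7   0.5   3.4] mid [-4.3  0.4 32. ] plain bot [62.8  0.3 14.8] tilt 0.1027 roll 0.0028 yaw -0.0016 Fbed [5.1 2.4 0.3] joints [ 0.79  0.23 -0.43  0.11 -0.86 -1.08]
```

Call:
apply_moves(
  targets=[
    [0.0003,0,-0.0009,0.0027,0.0122,0,0.03],
    [0.0002,0,-0.0009,0.0027,0.0122,0,0.03],
    [0,0,0,0,0,0,0.03],
  ],
)

```text
t: 12.0
ee_pos: [460.1, 201.5, 61.5]
tcp_rot: [0.571, 0.461, -0.425, -0.53]
wrist_force: [5.6, 1.4, 0.3]
grip_width: 38.6
```

```bash
python3 -c "
from h import *
bed()"
```

```text
12.0 [460.1 201.5  61.5] F [5.6 1.4 0.3] M [ 0.63 -1.22  0.44] w 38.6
[[0.214, 0.076, -0.974], [0.977, -0.014, 0.214], [0.002, -0.997, -0.077]]
bed: tip [-77.    0.5   3.2] mid [-3.8  0.3 29.9] plain bot [62.8  0.2 11. ] tilt 0.0769 roll 0.0024 yaw -0.0016 Fbed [5.2 2.5 0.3] joints [ 0.77  0.24 -0.4   0.08 -0.88 -1.04]
```

Call:
apply_moves(
  targets=[
    [0.0001,0,-0.0009,0.0027,0.0122,0,0.03],
    [0.0001,0,-0.0009,0.0027,0.0122,0,0.03],
    [0,0,0,0,0,0,0.03],
  ],
)

```text
t: 12.25
ee_pos: [460.2, 201.4, 59.6]
tcp_rot: [0.565, 0.455, -0.431, -0.537]
wrist_force: [5.0, 3.0, 0.4]
grip_width: 38.8
```

```bash
python3 -c "
from h import *
bed()"
```

```text
12.25 [460.2 201.4  59.6] F [5.  3.  0.4] M [ 0.64 -1.38  0.41] w 38.8
[[0.214, 0.051, -0.975], [0.977, -0.009, 0.214], [0.002, -0.999, -0.052]]
bed: tip [-77.3   0.4   3.2] mid [-3.5  0.2 28. ] plain bot [62.7  0.2  7.4] tilt 0.0517 roll 0.0022 yaw -0.0016 Fbed [4.2 4.  0.4] joints [ 0.76  0.26 -0.37  0.05 -0.91 -1.  ]
```

Call:
apply_moves(
  targets=[
    [0.0001,0.0002,-0.0009,0.0027,0.0122,0,0.03],
    [0.0001,0.0002,-0.0009,0.0027,0.0122,0,0.03],
    [0,0,0,0,0,0,0.03],
  ],
)

```text
t: 12.5
ee_pos: [460.3, 201.4, 57.7]
tcp_rot: [0.558, 0.449, -0.437, -0.544]
wrist_force: [6.0, 0.2, -0.1]
grip_width: 38.5
```

```bash
python3 -c "
from h import *
bed()"
```

```text
12.5 [460.3 201.4  57.7] F [ 6.   0.2 -0.1] M [ 0.24 -1.59  0.42] w 38.5
[[0.214, 0.026, -0.976], [0.977, -0.004, 0.214], [0.001, -1.0, -0.026]]
bed: tip [-77.5   0.4   3.1] mid [-3.1  0.3 26.1] plain bot [62.5  0.2  3.8] tilt 0.0264 roll 0.0014 yaw -0.0015 Fbed [ 5.8  1.4 -0.1] joints [ 0.74  0.27 -0.35  0.03 -0.93 -0.97]
```

Call:
apply_moves(
  targets=[
    [0.0001,0,-0.0008,0.0027,0.0122,0,0.03],
    [0.0001,0,-0.0008,0.0027,0.0122,0,0.03],
    [0,0,0,0,0,0,0.03],
  ],
)

```text
t: 12.75
ee_pos: [460.4, 201.3, 55.8]
tcp_rot: [-0.551, -0.444, 0.442, 0.551]
wrist_force: [6.1, 0.5, -1.8]
grip_width: 39.4
```

```bash
python3 -c "
from h import *
bed()"
```

```text
12.75 [460.4 201.3  55.8] F [ 6.1  0.5 -1.8] M [ 0.22 -2.03  0.39] w 39.4
[[0.215, 0.001, -0.977], [0.977, 0.001, 0.215], [0.001, -1.0, -0.001]]
bed: tip [-77.8   0.4   3.1] mid [-2.8  0.2 24.2] plain bot [62.2  0.2  0.3] tilt 0.0011 roll 0.0014 yaw -0.0017 Fbed [ 5.8  1.8 -1.8] joints [ 0.72  0.29 -0.32  0.   -0.96 -0.94]
```

Call:
apply_moves(
  targets=[
    [0,0,-0.0004,0,0.0,0,0.03],
    [0,0,-0.0003,0,0,0,0.03],
    [0,0,0,0,0,0,0.03],
  ],
)

```text
t: 13.0
ee_pos: [460.5, 201.3, 55.8]
tcp_rot: [0.551, 0.444, -0.442, -0.551]
wrist_force: [5.8, 0.3, 2.1]
grip_width: 38.8
```

Run:
```python
from h import *
bed(); s=grab('top','top7'); w=grab('scene','scene7'); a=s['pixels'][160:275,135:225]; b=w['pixels'][120:200,255:335]
c=np.zeros((480,800,3),np.uint8); a=cv2.resize(a,None,fx=4,fy=4,interpolation=2); b=cv2.resize(b,None,fx=5,fy=5,interpolation=2)
c[:a.shape[0],:a.shape[1]]=a; c[:400,400:800]=b; cv2.imwrite('pics/c7.png',c)
```

```text
13.0 [460.5 201.3  55.8] F [5.8 0.3 2.1] M [ 0.01 -1.45  0.33] w 38.8
[[0.214, 0.003, -0.977], [0.977, 0.001, 0.214], [0.001, -1.0, -0.002]]
bed: tip [-77.7   0.4   3. ] mid [-2.8  0.2 24.2] plain bot [62.3  0.2  0.3] tilt 0.0022 roll 0.0015 yaw -0.0013 Fbed [5.6 1.5 2.1] joints [ 0.73  0.29 -0.32  0.   -0.96 -0.94]
```

View pics/c7.png

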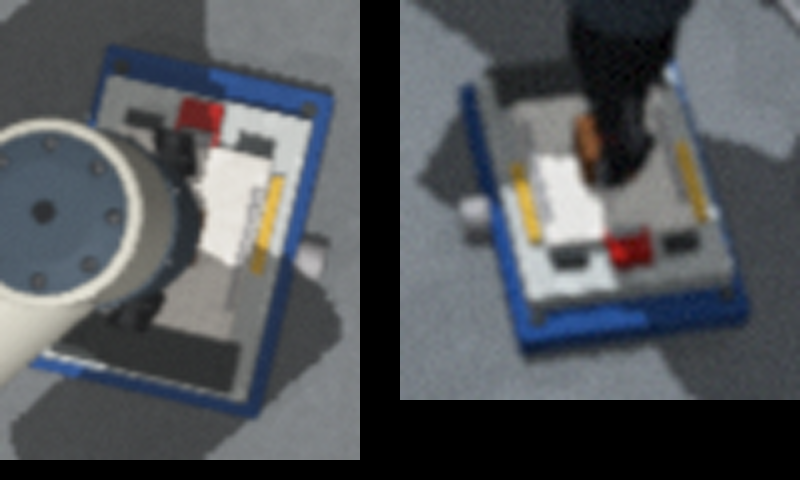

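Run:
```python
from h import *
for f,cam in(('top0',(160,200,140,225)),('top7',(160,200,140,225)),('scene0',(120,200,255,335)),('scene7',(120,200,255,335))):
    s=load(f); r0,r1,c0,c1=cam; hsv=cv2.cvtColor(s['pixels'],cv2.COLOR_BGR2HSV); H,S=hsv[...,0],hsv[...,1]
    m=(((H<6)|(H>172))&(S>150)); k=np.zeros_like(m); k[r0:r1,c0:c1]=1; v,u=np.nonzero(m&k)
    W=np.array([B.T@(cast(s,a,b,66.5)-O) for a,b in zip(u,v)]); print(f,len(u),'x',np.percentile(W[:,0],[2,50,98]).round(1),'y',W[:,1].mean().round(1))
```

```text
top0 60 x [72.2 80.2 89.1] y -0.8
top7 54 x [74.  81.5 89.6] y -1.4
scene0 38 x [74.6 85.  95.6] y -0.7
scene7 39 x [75.6 85.3 95.5] y -1.4
```

Catch red block sits only about 1 mm back from its initial position, so it has sprung over the edge. Easing the side push, then releasing.

Call:
apply_moves(
  targets=[
    [0.0004,-0.0001,0.0002,0,0,0,0.03],
    [0,0,0,0,0,0,0.042],
    [0,0,0,0,0,0,0.046],
    [0,0,0,0,0,0,0.052],
    [0,0,0,0,0,0,0.058],
    [0,0,0,0,0,0,0.058],
    [0,0,0,0,0,0,0.058],
  ],
)

```text
t: 13.68
ee_pos: [459.4, 200.6, 55.0]
tcp_rot: [0.551, 0.443, -0.443, -0.551]
wrist_force: [0.4, 0.5, -0.2]
grip_width: 58.1
```

Call:
apply_moves(
  targets=[
    [0.001,0,0.005,0,0,0,0.058],
    [0,0,0.01,0,0,0,0.058],
    [0,0,0.02,0,0,0,0.058],
    [0,0,0.025,0,0,0,0.058],
    [0,0,0.03,0,0,0,0.058],
    [0,0,0.03,0,0,0,0.058],
    [0,0,0.03,0,0,0,0.058],
    [0,0,0.03,0,0,0,0.058],
    [-0.01,0,0.02,0,0,0,0.058],
    [0,0,0,0,0,0,0.058],
  ],
)

```text
t: 14.52
ee_pos: [451.9, 201.5, 260.8]
tcp_rot: [0.552, 0.446, -0.44, -0.551]
wrist_force: [-0.4, -0.0, 0.1]
grip_width: 58.0
```

Run:
```python
from h import *
st(); s=grab('wrist','wrist8'); C=cloud(s); hsv=cv2.cvtColor(s['pixels'],cv2.COLOR_BGR2HSV); H,S,V=[hsv[...,i].astype(int) for i in range(3)]
Q=(C-O)@B
m=(abs(Q[...,0])<60)&(abs(Q[...,1])<45)&(abs(Q[...,2]-14)<6)&(S<40); P=Q[m]
x=np.linalg.lstsq(np.c_[P[:,:2],np.ones(len(P))],P[:,2],rcond=None)[0]; print('board top plane',x.round(4),len(P))
m=((abs(Q[...,0])<40)&(abs(Q[...,1])<40)&(abs(Q[...,2]-48)<7)).astype(np.uint8)
c=max(cv2.findContours(m,0,1)[0],key=len)[:,0]; W=np.array([B.T@(cast(s,u,v,88)-O) for u,v in c]); print('block',cv2.minAreaRect(W[:,:2].astype(np.float32)))
m=((H<6)|(H>172))&(S>150)&(Q[...,2]>15)&(Q[...,0]>50)&(Q[...,0]<100); print('red catch x',np.percentile(Q[m][:,0],[2,50,98]).round(1), Q[m][:,2].max())
s0=load('wrist1'); Q0=(cloud(s0)-O)@B; h0=cv2.cvtColor(s0['pixels'],cv2.COLOR_BGR2HSV)
m=((h0[...,0]<6)|(h0[...,0]>172))&(h0[...,1]>150)&(Q0[...,2]>15)&(Q0[...,0]>50)&(Q0[...,0]<100); print('before',np.percentile(Q0[m][:,0],[2,50,98]).round(1))
cv2.imwrite('pics/w8.png',cv2.resize(s['pixels'],(800,600)))
```

```text
14.52 [451.9 201.5 260.8] F [-0.4 -0.   0.1] M [ 0.03 -0.08 -0.02] w 58.0
[[0.215, 0.008, -0.977], [0.977, 0.005, 0.215], [0.007, -1.0, -0.007]]
board top plane [ 4.00000e-04 -2.10000e-03  1.39918e+01] 5933
block ((-2.855794906616211, -0.27735328674316406), (39.647857666015625, 40.1575927734375), 0.056717418134212494)
red catch x [63.9 79.4 90.5] 28.624779035945835
before [63.2 78.8 89.3]
```

View pics/w8.png

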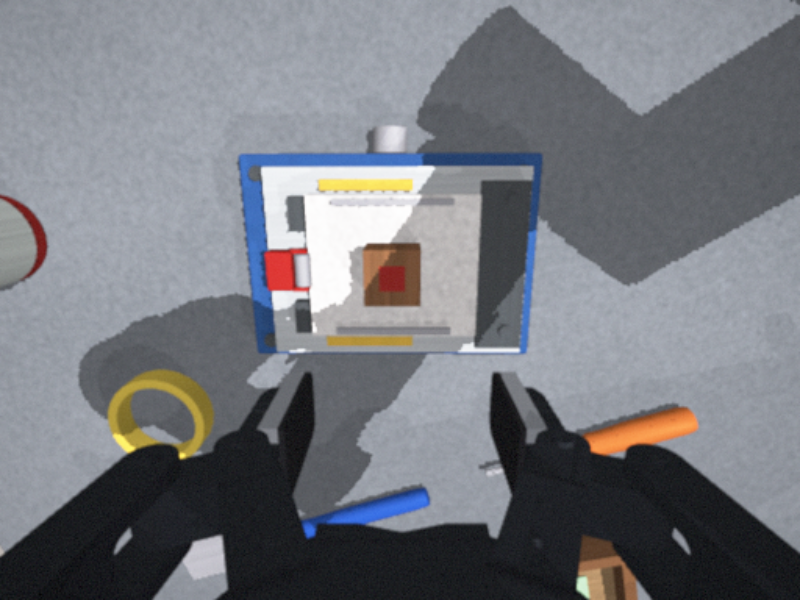

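The jig lies flat between the cheeks, with its shoulder on the lip at (475,260). The roller at (303,270) overlaps its plain edge, and the neighbouring items are where they were. Handing in.

```bash
python3 -c "
from cell import arm
print(arm.job_done())"
```

```text
the job is handed in; nothing more can be done
None
```

The jig is fitted on the bed, flat and under the roller catch, and I let go of it and handed the job in at about 14.6 s.

**What I did:** I gripped the larger white jig by its block, lifted it off the pallet and tilted it 0.25 rad. I felt for the bed surface, then slid the tongue in until the shoulder met the lip. That put the slide about 3 mm toward the groove from the reference. I then lowered the far edge in small steps with a light push into the groove. The wrist readings suggest about 6 N of push and 5 N lift at the catch; the 25 N contact force itself was not measured.

**Last checks (wrist camera):**
- **Flatness:** the board top is 14.0 mm above the surface with a slope of about 0.002.
- **Position:** the block's axis is at x = -2.9 and y = -0.3 mm from the reference, turned about 0.001 rad.
- **Catch:** its block sits about 0.6 to 1.2 mm back from where it started, and the roller overlaps the jig's edge. I judged this from the images, since I had no reading of the catch joint.
- **Gripper and bench:** the gripper is well above the jig, touching nothing. The items visible in the last picture look unmoved; I did not measure them.

No check failed. The camera put the slide offset anywhere from -1.5 to -3.2 mm (one plate outline gave -5.4), and the value found by feel, -3.2 mm, fits that.

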